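# Unstack display modules into their inspection trays

### The arm

A 6-joint arm with a two-finger parallel gripper is mounted at the origin on the work surface. World frame = base frame: x ahead of the robot, y to its left, z up, the work surface at z = 0. Lengths are in mm, angles in rad, forces in N, time in s.
With the tool pointing down it reaches from about 350 to 850 mm from the base axis. Payload 8.1 kg.
Tool frame: the origin (TCP) lies midway between the tips of the shut fingers; the grasp point (between the pads) lies 19 mm behind it; z points along the fingers, y is the line along which they close (so a half turn about z gives the same grasp; the last joint's range is limited). The gripper opens to 93 mm and grips with 3 to 60 N. Pads are 15 mm wide; open, the fingers measure 128 mm over their backs; the gripper's body (75 mm by 188 mm) begins 65 mm behind the grasp point.
Start: joints at [1.259, 0.13, 1.488, -0, 1.523, -0.085], TCP at [134.894, 584.644, 218.635] pointing down, gripper open.
Joint ranges: [-2.96, 2.96], [-0.89, 2.26], [0.02, 2.5], [-1.34, 4.48], [0, 2.73], [-2.66, 2.66]. Speed limits (rad/s): [2.39, 2.39, 2.79, 3.14, 3.14, 3.14].

### API

Orientations are given as a rotation vector (axis times angle).
In Python, from plant import bot, optics gives the robot as it stands.
- The arm moves only by the shell command python3 -m crank 'ROWS' [FORCE]. ROWS is JSON, one flat list of numbers, 7 for each row, row after row: the opening, from 0 (shut) to 1 (fully open), then the shift along the tool's x, y, z in cm, then the turn, a rotation vector about the tool's x, y, z in degrees. A call has 1 to 5 rows; each row is the pose to reach, as a shift and turn from the pose commanded when the call began, along the tool's axes at that moment; what a row does not reach only later rows make up. A row lasts 1/12 s, in which the tool goes at most 41.7 mm and 7.16 degrees, less where a joint would pass 70% of its speed; a pose out of reach is approached as far as the arm can. A call with a gripper value outside its range is refused whole. The fingers move at their own pace and stop on an object; FORCE is the grip in N (left out, the last holds). Time passes only in rows, so rows that repeat a pose let the fingers close. It gives the time, the measured TCP pose, the force, the opening and the grip force at its end, in the units of the state.
- bot.observe(): the state, without advancing time (a new reading comes with each control period).
- optics.grab_frame(name): name is "scene" or "top"; returns the picture (420x560x3 uint8, red, green, blue); there is no depth.
- optics.get_calibration(name): a dict with "fx", "fy", "cx", "cy" (pixels), "k1" (the pictures are not rectified: a ray, as slopes to the right and down, at radius r is drawn at 1 + k1 r^2 times it, then the intrinsics apply), "rvec" (rotation vector, rad) and "tvec" (3), from world to camera coordinates, as OpenCV has them. Camera axes: x right, y down, z forward; pixel columns grow to the right and rows downward; lengths in mm; the calibration is good to about 2 mm. A picture is of the moment at which its call begins. get_calibration takes no time and is no camera call.
- bot.hand_in(): hands the job in; it is judged then, once.
The state is a dict: "clock": time; "joint_positions": joint angles; "qvel": joint speeds; "effort": joint torques, N m; "tcp_pos": TCP position; "tcp_rot": TCP orientation; "ft_force": force on the tool from outside, world axes, zero at the start; "torque": the same for the moment, N m; "opening": finger opening in mm; "grasp_force": force on a finger pad.
Only numpy, scipy, OpenCV 4.12 (cv2) and the standard library are available. Lean on these libraries where they do the work, as an engineer would, in place of code of your own. Each camera call takes 0.05 s, during which the arm holds its last target. There are 200 camera calls.

### The job

Take the stack of four display modules apart one at a time from the top down, and lay each one face up and flat on the floor of the pocket that fits its shape and size (round, square, medium, wide), releasing it there before you take the next. Set them down, do not drop them, and leave the tape roll and the marker where they are.

Things in the scene. Friction and masses are not known exactly. Their poses are not given: they have to be found in the camera images.
- wide: loose display module 18 mm thick, aluminium back, white frame, black glass on top: rectangle 64 (x) by 104 (y) mm, the largest, at the bottom of the stack on the carrier. Origin at the centre of its underside, z out of the glass, long side along y; the carrier is a fixed grey plate 96 by 136 by 6 mm. The modules lie nearly centred on one another. Grip it by its edges across x.
- medium: loose display module 18 mm thick, aluminium back, white frame, black glass on top: rectangle 52 (x) by 80 (y) mm, second from the bottom, lying on the wide one. Origin at the centre of its underside, z out of the glass, long side along y. Grip it by its edges across x.
- square: loose display module 18 mm thick, aluminium back, white frame, black glass on top: square 42 by 42 mm, third from the bottom, lying on the medium one. Origin at the centre of its underside, z out of the glass. Grip it by its edges.
- round: loose display module 18 mm thick, aluminium back, white frame, black glass on top: disc 30 mm in diameter, the smallest, on top of the stack. Origin at the centre of its underside, z out of the glass. Grip it by its edges.
- tray_wide: fixed black inspection tray 96 (x) by 136 (y) by 10 mm high with one pocket in its middle, 5 mm deep, with a pink floor 5 mm above the bench: rectangle 80 (x) by 120 (y) mm, for the wide module (8 mm room all round). Origin at the centre of the tray's underside, z up, long side along y.
- tray_medium: fixed black inspection tray 96 (x) by 136 (y) by 10 mm high with one pocket in its middle, 5 mm deep, with a pink floor 5 mm above the bench: rectangle 68 (x) by 96 (y) mm, for the medium module (8 mm room all round). Origin at the centre of the tray's underside, z up, long side along y.
- tray_square: fixed black inspection tray 96 (x) by 136 (y) by 10 mm high with one pocket in its middle, 5 mm deep, with a pink floor 5 mm above the bench: square 58 by 58 mm, for the square module (8 mm room all round). Origin at the centre of the tray's underside, z up, long side along y.
- tray_round: fixed black inspection tray 96 (x) by 136 (y) by 10 mm high with one pocket in its middle, 5 mm deep, with a pink floor 5 mm above the bench: circle 46 mm in diameter, for the round module (8 mm room all round). Origin at the centre of the tray's underside, z up, tray's long side along y.
- tape: bystander: paper roll, a ring 54 mm outside, 38 mm inside, 20 mm high, lying flat on the bench; origin at the centre of its underside. Leave it alone.
- marker: bystander: flat yellow marker with a black cap, 16 (x) by about 125 (y) by 12 mm, lying on the bench (-43 to +83 mm along y from the origin, which is on its underside). Leave it alone.
Not all that is in view belongs to the job. What is shaped like the tray_round but green is not meant.

How it is judged:
By the outcome, as a careful person would: the job done as asked, in the order asked, and still so for the second after the job is handed in, with the robot touching nothing.
It also fails if it takes over 112 s, if anything falls off the work surface, if the arm or the gripper's body presses on something with over 40 N, if the wrist force passes 120 N, or if a joint passes its speed limit or range.

## Working session

There is one attempt and no reset: what is moved stays moved. The work goes in short steps, Python scripts to look and compute and a shell command to move; the robot and the scene stay as the last step left them, time stands still between calls to the robot, and variables do not carry over. Pictures are saved under pics/ and viewed, at most 14 in all, crops included, and the job is handed in when it is done.

```bash
ls; mkdir -p pics; python3 - <<'E'
from plant import bot, optics
import cv2
for n in("top","scene"):
    im=optics.grab_frame(n); cv2.imwrite(f"pics/{n}0.png",im[:,:,::-1])
    print(n,optics.get_calibration(n))
print(bot.observe())
E
```

```text
pics
top {'fx': 431.1502783087674, 'fy': 431.1502783087674, 'cx': 274.48902332157365, 'cy': 219.44481593432968, 'k1': -0.05894811757113679, 'rvec': array([ 2.12830526, -2.13389157,  0.14172748]), 'tvec': array([ -18.947616  ,  520.60598892, 1110.66940368])}
scene {'fx': 510.25752245068, 'fy': 510.25752245068, 'cx': 270.39237826145256, 'cy': 207.0096926173947, 'k1': 0.034740922588051955, 'rvec': array([ 1.20610533,  2.53350594, -0.73274343]), 'tvec': array([ 374.26861841, -272.09119308, 1563.80049294])}
{'clock': 0.1, 'joint_positions': array([ 1.25863411e+00,  1.31128748e-01,  1.48918133e+00,  2.19879919e-05,
        1.52298057e+00, -8.54221456e-02]), 'qvel': array([ 1.14857253e-03, -7.88324352e-04, -2.29553958e-03, -7.14493660e-05,
        7.92639796e-05,  1.65145909e-03]), 'effort': array([ 4.40177664e-04, -5.61348259e+01, -4.93091834e+01,  7.69612379e-02,
        2.90982710e-02, -8.64921140e-05]), 'tcp_pos': array([134.70542662, 584.15389617, 217.66057485]), 'tcp_rot': array([-3.55361200e-01, -3.12106936e+00,  2.60757417e-03]), 'ft_force': array([-0.30930506,  0.07249261, -0.04120411]), 'torque': array([-0.01955867, -0.06856361,  0.01734032]), 'grasp_force': 0.0, 'opening': 92.55041198406919}
```

View pics/top0.png

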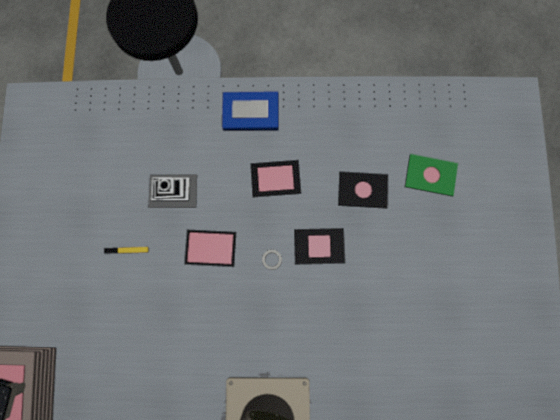

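View pics/scene0.png

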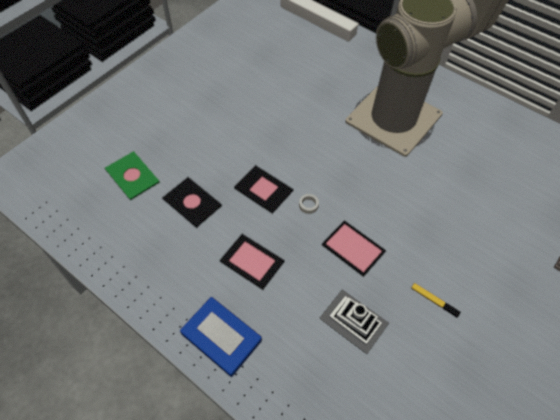

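```bash
cat > h.py <<'E'
import numpy as np, cv2
from plant import bot, optics
from scipy.spatial.transform import Rotation as Ro
def ray(n,uv):
    c=optics.get_calibration(n); uv=np.atleast_2d(np.array(uv,float))
    K=np.array([[c['fx'],0,c['cx']],[0,c['fy'],c['cy']],[0,0,1]])
    p=cv2.undistortPoints(uv[:,None],K,np.array([c['k1'],0,0,0,0.]))[:,0]
    R=cv2.Rodrigues(c['rvec'])[0]; d=np.c_[p,np.ones(len(p))]@R
    return -R.T@c['tvec'],d
def world(n,uv,z):
    o,d=ray(n,uv); return (o+d*((z-o[2])/d[:,2])[:,None])[:,:2]
def grab(n,name,x0,y0,w,h,s):
    im=optics.grab_frame(n)[:,:,::-1]
    cv2.imwrite("pics/"+name,cv2.resize(im[y0:y0+h,x0:x0+w],None,fx=s,fy=s,interpolation=cv2.INTER_CUBIC)); return im
def pink(im):
    r=im[:,:,::-1].astype(int); m=((r[:,:,0]-r[:,:,1]>60)&(r[:,:,0]>150)&(r[:,:,2]>90)).astype(np.uint8)
    cs,_=cv2.findContours(m,cv2.RETR_EXTERNAL,cv2.CHAIN_APPROX_NONE); out=[]
    n,l,st,ce=cv2.connectedComponentsWithStats(m)
    for i in range(1,n):
        if st[i,4]>60: out.append((ce[i],st[i,4],np.argwhere(l==i)[:,::-1]))
    return out
def to_tool(dxyz):  # world shift mm -> tool cm
    return Ro.from_rotvec(bot.observe()['tcp_rot']).inv().apply(dxyz)/10
E
python3 - <<'E'
from h import *
im={n:cv2.imread(f"pics/{n}0.png") for n in("top","scene")}
for n in im:
    for ce,a,pts in pink(im[n]):
        w=world(n,pts,5).astype(np.float32); r=cv2.minAreaRect(w)
        print(n,ce.round(1),a,"xy",world(n,ce,5)[0].round(1),"rect",np.round(r[0],1),np.round(r[1],1),round(r[2],1))
a=cv2.resize(im["top"][165:215,140:205],None,fx=9,fy=9,interpolation=cv2.INTER_CUBIC)
b=cv2.resize(im["scene"][280:360,310:400],None,fx=8,fy=8,interpolation=cv2.INTER_CUBIC)[:600]
cv2.imwrite("pics/c1.png",a);cv2.imwrite("pics/c2.png",b[:600])
E
```

```text
scene [131.3 174.1] 93 xy [ 650.8 -459. ] rect [ 650.8 -459.6] [27.8 33.6] 39.2
scene [263.2 188. ] 260 xy [ 452.6 -140.6] rect [ 452.5 -139.8] [49.9 49.6] 0.2
scene [191.4 201. ] 123 xy [ 609.7 -265.2] rect [ 609.5 -265.1] [32.6 36.3] 39.1
scene [353.6 247.3] 1086 xy [448.6 158.8] rect [448.1 157.5] [114.6  72.9] 87.3
scene [251.8 260.5] 746 xy [643.5 -20.8] rect [643.  -21.4] [61.3 89.7] 3.9
```

View pics/c1.png

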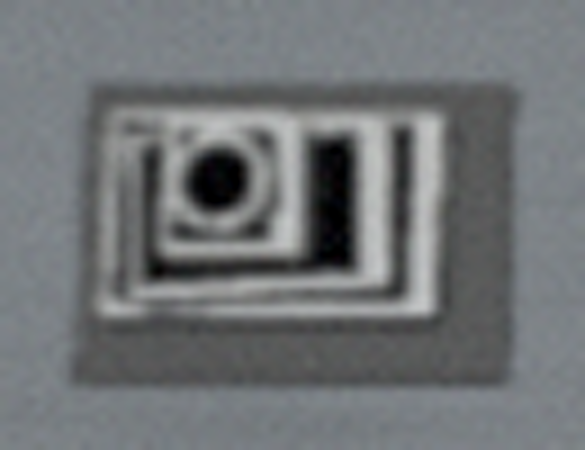

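View pics/c2.png

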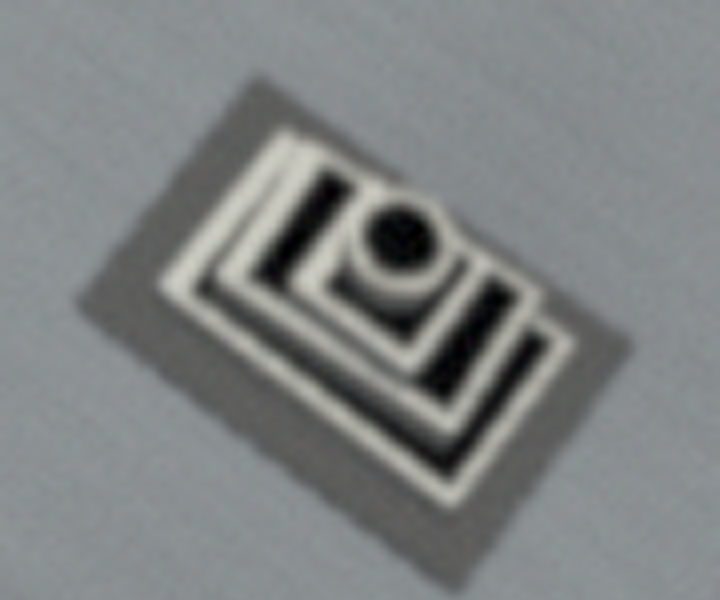

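```bash
sed -i 's/>60)&(r\[:,:,0\]>150)&(r\[:,:,2\]>90)/>45)\&(r[:,:,0]>110)\&(r[:,:,2]>70)/' h.py; python3 - <<'E'
from h import *
im={n:cv2.imread(f"pics/{n}0.png") for n in("top","scene")}
for n in im:
    for ce,a,pts in pink(im[n]):
        r=cv2.minAreaRect(world(n,pts,5).astype(np.float32))
        print(n,ce.round(1),a,"xy",world(n,ce,5)[0].round(1),"rect",np.round(r[0],1),np.round(r[1],1),round(r[2],1))
f={"top":lambda p:(np.array(p,float)+.5)/9-.5+[140,165],"scene":lambda p:(np.array(p,float)+.5)/8-.5+[310,280]}
S={"round":(78,[(217,182)],[(402,238)]),
"square":(60,[(160,118),(305,118),(305,258),(158,255)],[(292,282),(418,375),(490,265)]),
"medium":(42,[(118,118),(393,112),(388,288),(118,298)],[(220,272),(450,432),(543,300),(315,145)]),
"wide":(24,[(105,108),(447,110),(437,315),(97,312)],[(162,287),(455,505),(576,345),(285,130)]),
"carrier":(6,[(95,88),(518,92),(508,382),(75,382)],[(80,303),(460,595),(632,345),(258,75)])}
for k,(z,a,b) in S.items():
    for n,p in(("top",a),("scene",b)):
        w=world(n,f[n](p),z); r=cv2.minAreaRect(w.astype(np.float32))
        print(k,n,w.round(1).tolist(),np.round(r[0],1),np.round(r[1],1),round(r[2],1))
E
```

```text
top [275.2 177.9] 764 xy [643.5 -21.7] rect [643.6 -21.7] [65.  93.9] 4.0
top [431.4 174.4] 157 xy [ 651.6 -458.8] rect [ 651.5 -459.1] [39.2 37.4] 42.4
top [362.9 189.2] 137 xy [ 610.1 -265.3] rect [ 609.2 -264.1] [36.2 37.2] 88.2
top [209.7 247.8] 1215 xy [448.2 157.9] rect [448.5 157.8] [117.9  78.1] 87.2
top [ 11.8 372.6] 354 xy [107.1 696. ] rect [105.3 698. ] [69.2 42.9] 87.9
top [ 16.3 408.5] 228 xy [ 13.1 677.5] rect [ 17.8 683.6] [39.9 69.2] 86.9
scene [131.4 174.1] 123 xy [ 650.6 -458.6] rect [ 650.3 -458.8] [35.9 36.2] 46.9
scene [263.5 188.1] 330 xy [ 452.5 -139.7] rect [ 452.  -139.8] [55.9 54. ] 0.3
scene [191.5 201. ] 171 xy [ 609.4 -264.9] rect [ 609.4 -265.1] [39.1 41.9] 39.1
scene [353.5 247.3] 1235 xy [448.8 158.7] rect [447.8 157.5] [118.9  78. ] 87.3
scene [251.8 260.5] 873 xy [643.5 -20.8] rect [642.9 -21.5] [66.6 94.3] 3.8
round top [[608.5, 271.3]] [608.5 271.3] [0. 0.] 0.0
round scene [[609.3, 271.8]] [609.3 271.8] [0. 0.] 0.0
square top [[632.6, 294.6], [632.2, 250.7], [589.5, 249.1], [590.7, 293.4]] [611.1 271.9] [45.9 42.7] 89.5
square scene [[632.6, 253.1], [632.7, 295.9], [592.7, 293.9]] [623.4 284. ] [30.  57.1] 44.3
medium top [[637.4, 313.1], [638.5, 228.5], [584.0, 228.2], [581.5, 310.5]] [610.  270.5] [55.9 84.5] 0.7
medium scene [[636.3, 233.2], [633.9, 310.8], [584.3, 310.1], [586.5, 232.4]] [610.3 271.7] [49.8 78.3] 1.6
wide top [[645.3, 323.0], [643.7, 216.1], [579.3, 217.2], [581.0, 322.5]] [612.3 270. ] [106.9  64.3] 89.1
wide scene [[644.0, 220.3], [644.0, 322.4], [582.2, 323.8], [580.6, 220.4]] [612.4 272.1] [103.4  63.4] 89.9
carrier top [[656.5, 332.2], [653.9, 198.0], [561.8, 198.5], [562.6, 334.2]] [609.2 266.1] [135.7  94. ] 89.7
carrier scene [[656.9, 201.8], [658.4, 336.9], [564.2, 335.7], [563.4, 201.3]] [610.9 269.1] [136.1  94.2] 89.7
```

```bash
python3 -m crank '[1,0,0,0,0,0,7, 1,0,0,0,0,0,14, 1,0,0,0,0,0,21, 1,0,0,0,0,0,28, 1,0,0,0,0,0,35]' 25; python3 -m crank '[1,0,0,0,0,0,7, 1,0,0,0,0,0,14, 1,0,0,0,0,0,21, 1,0,0,0,0,0,28, 1,0,0,0,0,0,35]'; python3 -m crank '[1,0,0,0,0,0,7, 1,0,0,0,0,0,7]'
python3 - <<'E'
from h import *
im=grab("top","c3.png",240,140,225,140,3.5)
for p in [(319,246),(275,178),(363,190),(431,175)]: print(p,im[p[1],p[0],::-1])
s=bot.observe();print(s["tcp_pos"],Ro.from_rotvec(s["tcp_rot"]).as_matrix().round(3),to_tool(np.array([609,271.5,150])-s["tcp_pos"]))
E
```

```text
clock: 0.52
tcp_pos: [134.8, 584.3, 218.0]
tcp_rot: [1.286, 2.866, -0.002]
ft_force: [-0.4, -0.8, -0.8]
opening: 93.0
grasp_force: 0.0
clock: 0.93
tcp_pos: [134.8, 584.3, 218.0]
tcp_rot: [2.088, 2.346, -0.002]
ft_force: [-0.0, 0.4, -0.5]
opening: 92.8
grasp_force: 0.0
clock: 1.1
tcp_pos: [134.8, 584.3, 218.1]
tcp_rot: [2.228, 2.215, -0.001]
ft_force: [-0.8, -1.6, -0.1]
opening: 92.8
grasp_force: 0.0
(319, 246) [182 139 146]
(275, 178) [178 128 136]
(363, 190) [178 134 142]
(431, 175) [180 130 136]
[134.84855922 584.36428861 218.12860251] [[-0.002  1.    -0.   ]
 [ 1.     0.002 -0.001]
 [-0.001 -0.    -1.   ]] [-31.37487521  47.35427968   6.82942055]
```

View pics/c3.png

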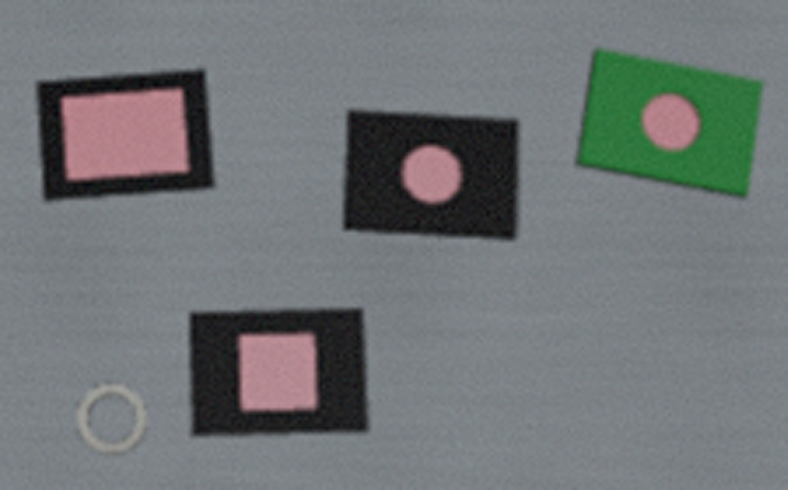

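The two round pockets are the black tray at top (363,190) and the green one at (431,175). Only the black one fits, and the crop confirms it is black with a pink disc. Next I move over the stack.

```bash
R='x'; python3 -m crank '[1,-2.1,3.2,0.5,0,0,0, 1,-4.2,6.3,0.9,0,0,0, 1,-6.3,9.5,1.4,0,0,0, 1,-8.4,12.6,1.8,0,0,0, 1,-10.4,15.8,2.3,0,0,0]' >/dev/null; python3 -m crank '[1,-2.1,3.2,0.5,0,0,0, 1,-4.2,6.3,0.9,0,0,0, 1,-6.3,9.5,1.4,0,0,0, 1,-8.4,12.6,1.8,0,0,0, 1,-10.4,15.8,2.3,0,0,0]' >/dev/null; python3 -m crank '[1,-3.4,5,0.8,0,0,0, 1,-6,9,1.4,0,0,0, 1,-8.5,13,1.9,0,0,0, 1,-10.5,15.7,2.2,0,0,0, 1,-10.5,15.7,2.2,0,0,0]'
python3 - <<'E'
from h import *
s=bot.observe();print(s["tcp_pos"],s["joint_positions"],to_tool(np.array([609,271.5,68])-s["tcp_pos"]),Ro.from_rotvec(s["tcp_rot"]).as_matrix().round(3)[:,1])
E
```

```text
clock: 2.4
tcp_pos: [610.6, 268.2, 149.5]
tcp_rot: [2.218, 2.224, -0.002]
ft_force: [-0.4, 0.7, -0.6]
opening: 92.6
grasp_force: 0.0
[610.61996101 268.22178513 149.49764004] [ 3.37703163e-01  3.47779894e-01  1.36288259e+00 -1.17445511e-03
  1.43146860e+00  3.34841275e-01] [ 0.33870374 -0.15997324  8.14935895] [ 1.     0.003 -0.   ]
```

```bash
python3 -m crank '[1,0.3,-0.15,2.5,0,0,0, 1,0.3,-0.15,5,0,0,0, 1,0.3,-0.15,7,0,0,0, 1,0.3,-0.15,8.1,0,0,0, 1,0.3,-0.15,8.1,0,0,0]'
python3 - <<'E'
from h import *
grab("scene","c4.png",300,230,110,130,4.5)
E
```

```text
clock: 2.82
tcp_pos: [604.0, 273.7, 65.6]
tcp_rot: [-2.216, -2.223, 0.009]
ft_force: [-0.3, 0.4, -0.7]
opening: 93.2
grasp_force: 0.0
```

View pics/c4.png

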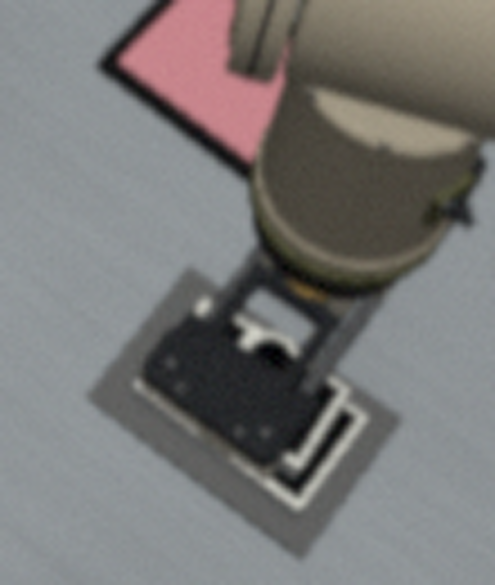

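The picture shows the gripper straddling the disc (glass near crop (272,350)), fingers open and clear. The arm may still be settling, so I check that next.

```bash
python3 -m crank '[1,0,0,0,0,0,0, 1,0,0,0,0,0,0, 1,0,0,0,0,0,0, 1,0,0,0,0,0,0]'
```

```text
clock: 3.2
tcp_pos: [607.3, 275.1, 71.3]
tcp_rot: [2.22, 2.221, 0.004]
ft_force: [0.5, -0.6, 0.3]
opening: 93.1
grasp_force: 0.0
```

```bash
for i in 1 2; do python3 -m crank '[1,0,0,0,0,0,0, 1,0,0,0,0,0,0, 1,0,0,0,0,0,0, 1,0,0,0,0,0,0]' | sed -n 1,2p; done; python3 -c "
from h import *
s=bot.observe();print(s['tcp_pos'],s['qvel'].round(3),to_tool(np.array([609,271.5,68])-s['tcp_pos']))"
```

```text
clock: 3.53
tcp_pos: [606.4, 274.7, 69.7]
clock: 3.87
tcp_pos: [606.4, 274.7, 69.6]
[606.40495461 274.68940294  69.59966747] [-0.001  0.    -0.    -0.     0.     0.001] [-0.31895732  0.25948722  0.15996089]
```

```bash
python3 -m crank '[1,-0.3,0.25,0.15,0,0,0, 1,-0.3,0.25,0.15,0,0,0, 1,-0.3,0.25,0.15,0,0,0, 1,-0.3,0.25,0.15,0,0,0, 1,-0.3,0.25,0.15,0,0,0]' 20|sed -n 2p; for i in 1 2; do python3 -m crank '[0,0,0,0,0,0,0, 0,0,0,0,0,0,0, 0,0,0,0,0,0,0, 0,0,0,0,0,0,0, 0,0,0,0,0,0,0]' ; done
```

```text
tcp_pos: [608.9, 271.7, 68.1]
clock: 4.7
tcp_pos: [608.9, 271.7, 68.2]
tcp_rot: [2.221, 2.222, -0.0]
ft_force: [-0.2, 0.6, 0.1]
opening: 64.2
grasp_force: 0.0
clock: 5.12
tcp_pos: [608.9, 271.7, 68.2]
tcp_rot: [2.221, 2.222, 0.0]
ft_force: [0.2, -0.0, 0.1]
opening: 31.0
grasp_force: 0.1
```

```bash
python3 -m crank '[0,0,0,0,0,0,0, 0,0,0,0,0,0,0, 0,0,0,0,0,0,0]' 20; python3 -m crank '[0,0,0,-0.3,0,0,0, 0,0,0,-1.2,0,0,0, 0,0,0,-2.5,0,0,0, 0,0,0,-4,0,0,0, 0,0,0,-5,0,0,0]'; python3 -m crank '[0,0,0,0,0,0,0, 0,0,0,0,0,0,0, 0,0,0,0,0,0,0]'
python3 - <<'E'
from h import *
grab("scene","c5.png",300,230,110,130,4.5)
s=bot.observe();print(s['tcp_pos'],to_tool(np.array([609.7,-265.1,120])-s['tcp_pos']))
E
```

```text
clock: 5.37
tcp_pos: [609.0, 271.7, 68.2]
tcp_rot: [2.221, 2.222, 0.0]
ft_force: [0.6, -0.3, -1.0]
opening: 29.3
grasp_force: 20.0
clock: 5.78
tcp_pos: [609.9, 272.1, 121.3]
tcp_rot: [2.22, 2.221, 0.004]
ft_force: [-0.3, 1.0, -0.2]
opening: 29.1
grasp_force: 20.0
clock: 6.03
tcp_pos: [608.7, 271.6, 117.9]
tcp_rot: [-2.221, -2.221, 0.0]
ft_force: [-0.4, 0.0, -0.2]
opening: 29.1
grasp_force: 20.0
[608.36325716 271.49857551 117.25409741] [-53.659986     0.12835623  -0.25101465]
```

View pics/c5.png

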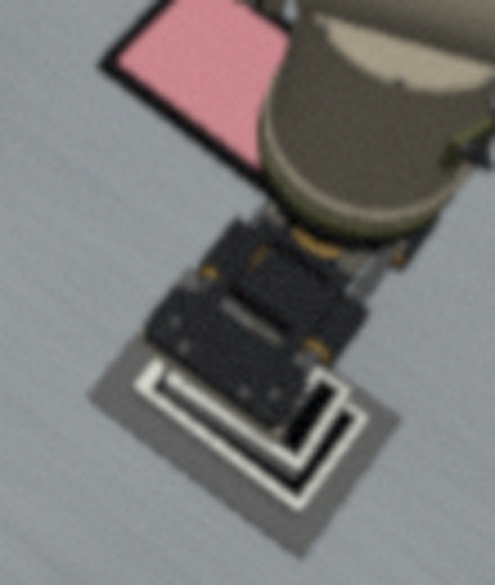

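The disc is held at 29.1 mm opening and lifted, and the rest of the stack stays put. I carry it to the black round tray.

```bash
python3 -m crank '[0,-1,0,0,0,0,0, 0,-3,0,0,0,0,0, 0,-6,0,0,0,0,0, 0,-9,0,0,0,0,0, 0,-12,0,0,0,0,0]'|sed -n 2,5p; python3 -m crank '[0,-3,0,0,0,0,0, 0,-6,0,0,0,0,0, 0,-9,0,0,0,0,0, 0,-12,0,0,0,0,0, 0,-15,0,0,0,0,0]'|sed -n 2,5p;python3 -m crank '[0,-3,0,0,0,0,0, 0,-6,0,0,0,0,0, 0,-9,0,0,0,0,0, 0,-12,0,0,0,0,0, 0,-15,0,0,0,0,0]'|sed -n 2,5p;python3 -m crank '[0,-3,0,0,0,0,0, 0,-6,0,0,0,0,0, 0,-9,0,0,0,0,0, 0,-11,0,0,0,0,0, 0,-11.7,0.1,0,0,0,0]'|sed -n 2,5p
for i in 1 2; do python3 -m crank '[0,0,0,0,0,0,0, 0,0,0,0,0,0,0, 0,0,0,0,0,0,0, 0,0,0,0,0,0,0]' ; done; python3 -c "
from h import *
s=bot.observe();print(s['tcp_pos'],s['joint_positions'],to_tool(np.array([609.6,-265.1,20])-s['tcp_pos']))"
```

```text
tcp_pos: [608.1, 149.9, 117.1]
tcp_rot: [-2.22, -2.222, 0.002]
ft_force: [-0.3, -0.3, -0.6]
opening: 29.2
tcp_pos: [607.9, -0.4, 117.3]
tcp_rot: [-2.221, -2.221, 0.002]
ft_force: [0.0, -0.5, -0.7]
opening: 29.4
tcp_pos: [607.8, -150.3, 117.2]
tcp_rot: [-2.221, -2.22, 0.001]
ft_force: [-0.3, -1.5, 0.4]
opening: 29.7
tcp_pos: [608.4, -269.0, 117.1]
tcp_rot: [-2.224, -2.218, 0.002]
ft_force: [-0.3, -0.1, -0.9]
opening: 29.7
clock: 8.08
tcp_pos: [610.1, -263.8, 118.0]
tcp_rot: [-2.219, -2.223, -0.0]
ft_force: [-0.4, -0.3, -1.4]
opening: 29.7
grasp_force: 20.0
clock: 8.42
tcp_pos: [610.1, -264.9, 118.2]
tcp_rot: [2.221, 2.222, -0.0]
ft_force: [0.2, 0.0, -1.2]
opening: 29.0
grasp_force: 20.0
[ 610.06863968 -264.90542462  118.22165325] [-4.86703874e-01  3.65619444e-01  1.39916346e+00 -1.65615212e-05
  1.37676109e+00 -4.87369065e-01] [-0.01906138 -0.04722446  9.82216437]
```

```bash
python3 -m crank '[0,0,0,1.5,0,0,0, 0,0,0,4,0,0,0, 0,0,0,6.5,0,0,0, 0,0,0,8.5,0,0,0, 0,0,-0.05,9.5,0,0,0]'|sed -n 2,5p;python3 -m crank '[0,0,0,0,0,0,0, 0,0,0,0,0,0,0, 0,0,0,0,0,0,0, 0,0,0,0,0,0,0, 0,0,0,0,0,0,0]';python3 -m crank '[0,0,0,0,0,0,0, 0,0,0,0,0,0,0, 0,0,0,0,0,0,0]'
```

```text
tcp_pos: [607.6, -264.2, 19.7]
tcp_rot: [-2.218, -2.219, 0.002]
ft_force: [0.2, 1.2, -1.7]
opening: 29.3
clock: 9.25
tcp_pos: [610.7, -265.9, 25.1]
tcp_rot: [2.219, 2.22, 0.001]
ft_force: [0.3, -0.4, -0.0]
opening: 29.3
grasp_force: 20.0
clock: 9.5
tcp_pos: [609.7, -265.4, 23.5]
tcp_rot: [2.221, 2.221, 0.0]
ft_force: [-0.7, 0.2, -0.1]
opening: 29.5
grasp_force: 20.0
```

Now I lower slowly to contact, expected at a tip height of about 13 mm.

```bash
python3 -m crank '[0,0,0,0.3,0,0,0, 0,0,0,0.6,0,0,0, 0,0,0,0.85,0,0,0, 0,0,0,0.85,0,0,0, 0,0,0,0.85,0,0,0]'|sed -n 2,4p;python3 -m crank '[0,0,0,0.05,0,0,0, 0,0,0,0.1,0,0,0, 0,0,0,0.1,0,0,0, 0,0,0,0.1,0,0,0]'|sed -n 2,4p;python3 -m crank '[0,0,0,0.05,0,0,0, 0,0,0,0.05,0,0,0, 0,0,0,0.05,0,0,0, 0,0,0,0.05,0,0,0]'|sed -n 2,4p
```

```text
tcp_pos: [609.1, -265.1, 14.0]
tcp_rot: [-2.221, -2.221, 0.0]
ft_force: [0.4, 0.4, -1.5]
tcp_pos: [609.5, -265.3, 13.7]
tcp_rot: [2.221, 2.222, 0.0]
ft_force: [-1.0, 0.7, -0.9]
tcp_pos: [609.4, -265.3, 13.1]
tcp_rot: [-2.221, -2.222, 0.0]
ft_force: [0.3, -0.3, -1.2]
```

```bash
for i in 1 2; do python3 -m crank '[0,0,0,0.05,0,0,0, 0,0,0,0.05,0,0,0, 0,0,0,0.05,0,0,0]'|sed -n 2,4p; done
```

```text
tcp_pos: [609.6, -265.4, 13.1]
tcp_rot: [2.221, 2.221, 0.0]
ft_force: [-2.1, 1.3, 4.9]
tcp_pos: [609.7, -265.4, 13.1]
tcp_rot: [2.221, 2.221, 0.0]
ft_force: [-2.8, 1.6, 7.2]
```

Contact came at 13.1 mm, as predicted. I release and rise.

```bash
python3 -m crank '[0.6,0,0,0,0,0,0, 0.6,0,0,0,0,0,0, 0.6,0,0,0,0,0,0, 0.6,0,0,0,0,0,0, 0.6,0,0,0,0,0,0]'|sed -n 2,5p;python3 -m crank '[0.6,0,0,-0.5,0,0,0, 0.6,0,0,-2,0,0,0, 0.6,0,0,-5,0,0,0, 0.6,0,0,-8,0,0,0, 0.6,0,0,-11,0,0,0]'|sed -n 2,5p
python3 -m crank '[1,3,0,0,0,0,0, 1,7,0,0,0,0,0, 1,11,0,0,0,0,0, 1,15,0,0,0,0,0, 1,19,0,0,0,0,0]'|sed -n 2,5p; python3 - <<'E'
from h import *
a=grab("scene","d.png",0,0,10,10,2); t=grab("top","d.png",0,0,10,10,2)
A=cv2.resize(a[170:230,150:235],None,fx=7,fy=7,interpolation=cv2.INTER_CUBIC);T=cv2.resize(t[165:215,145:205],None,fx=7,fy=7,interpolation=cv2.INTER_CUBIC)
T2=cv2.resize(t[165:215,330:400],None,fx=7,fy=7,interpolation=cv2.INTER_CUBIC)
o=np.zeros((600,600,3),np.uint8); o=np.vstack([np.hstack([A[:350,:350],T2[:350,:420]])]);cv2.imwrite("pics/c6.png",o[:,:790]);cv2.imwrite("pics/top_full6.png",t)
E
```

```text
tcp_pos: [609.3, -265.3, 11.8]
tcp_rot: [-2.221, -2.221, 0.0]
ft_force: [-0.1, -0.1, -0.1]
opening: 54.4
tcp_pos: [609.4, -265.3, 124.7]
tcp_rot: [2.221, 2.221, 0.0]
ft_force: [0.3, 0.4, 0.9]
opening: 55.7
tcp_pos: [609.7, -73.9, 124.1]
tcp_rot: [2.221, 2.22, 0.002]
ft_force: [0.3, 0.5, 0.2]
opening: 84.6
```

View pics/c6.png

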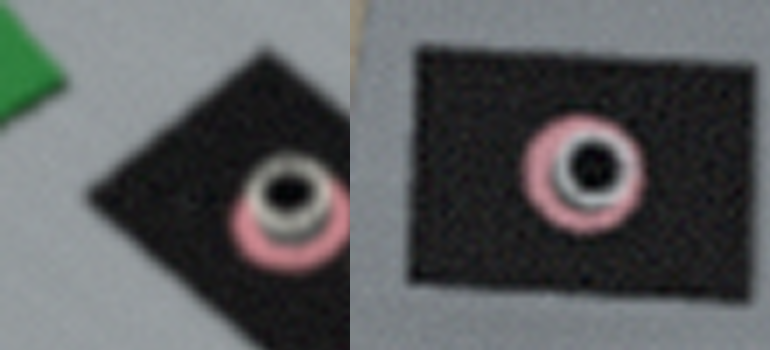

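The round module lies flat and face up inside the pink pocket of the black tray: top crop (595,170) in the pocket centred near (583,175). Next is the square module.

```bash
python3 -m crank '[1,4,0,0,0,0,0, 1,8,0,0,0,0,0, 1,12,0,0,0,0,0, 1,16,0,0,0,0,0, 1,20,0,0,0,0,0]'>/dev/null; python3 -m crank '[1,4,0,0,0,0,0, 1,8,0,0,0,0,0, 1,12,0,0,0,0,0, 1,14,0,0,0,0,0, 1,14.7,0.2,0,0,0,0]'|sed -n 2,5p; python3 -m crank '[1,0,0,1.5,0,0,0, 1,0,0,3.5,0,0,0, 1,0,0,5,0,0,0, 1,0,0,6,0,0,0, 1,0,0,6,0,0,0]'>/dev/null;  for i in 1 2; do python3 -m crank '[1,0,0,0,0,0,0, 1,0,0,0,0,0,0, 1,0,0,0,0,0,0, 1,0,0,0,0,0,0]' |sed -n 2,4p; done; python3 -c "
from h import *
s=bot.observe();print(s['tcp_pos'],to_tool(np.array([611.5,273,50])-s['tcp_pos']))"
```

```text
tcp_pos: [611.2, 275.3, 123.6]
tcp_rot: [-2.217, -2.225, -0.003]
ft_force: [-0.2, 0.2, 0.3]
opening: 93.1
tcp_pos: [612.3, 271.8, 63.6]
tcp_rot: [2.221, 2.221, 0.003]
ft_force: [0.1, 0.2, -0.6]
tcp_pos: [611.4, 271.7, 62.3]
tcp_rot: [2.221, 2.222, 0.0]
ft_force: [-0.4, -0.9, 0.6]
[611.44150234 271.74581817  62.27839869] [0.12538154 0.00570417 1.2278443 ]
```

```bash
python3 -m crank '[1,0.05,0,0.4,0,0,0, 1,0.1,0,0.9,0,0,0, 1,0.1,0,1.2,0,0,0, 1,0.1,0,1.2,0,0,0, 1,0.1,0,1.2,0,0,0]' 25 |sed -n 2p; for i in 1 2; do python3 -m crank '[0,0,0,0,0,0,0, 0,0,0,0,0,0,0, 0,0,0,0,0,0,0, 0,0,0,0,0,0,0, 0,0,0,0,0,0,0]'|sed -n 2,6p ; done
```

```text
tcp_pos: [610.9, 272.5, 49.4]
tcp_pos: [611.6, 272.7, 50.4]
tcp_rot: [2.221, 2.221, 0.0]
ft_force: [0.3, -0.3, 0.1]
opening: 64.3
grasp_force: 0.0
tcp_pos: [611.5, 272.7, 50.2]
tcp_rot: [2.221, 2.222, 0.0]
ft_force: [0.9, 0.7, -0.1]
opening: 41.8
grasp_force: 25.0
```

```bash
python3 -m crank '[0,0,0,-0.3,0,0,0, 0,0,0,-1.2,0,0,0, 0,0,0,-2.5,0,0,0, 0,0,0,-4,0,0,0, 0,0,0,-5.5,0,0,0]'|sed -n 2,6p; python3 -m crank '[0,-1,-0.4,-0.5,0,0,0, 0,-3,-1.2,-0.5,0,0,0, 0,-5.5,-2.1,-0.5,0,0,0, 0,-8,-3.1,-0.5,0,0,0, 0,-11,-4.2,-0.5,0,0,0]'|sed -n 2,5p; python3 -m crank '[0,-3,-1.2,0,0,0,0, 0,-6,-2.4,0,0,0,0, 0,-9,-3.5,0,0,0,0, 0,-12,-4.6,0,0,0,0, 0,-15,-5.8,0,0,0,0]'|sed -n 2,5p;python3 -m crank '[0,-3,-1.2,0,0,0,0, 0,-6,-2.4,0,0,0,0, 0,-9,-3.5,0,0,0,0, 0,-12,-4.7,0,0,0,0, 0,-14.3,-5.6,0,0,0,0]'|sed -n 2,5p;for i in 1 2; do python3 -m crank '[0,-0.9,-0.3,0,0,0,0, 0,-0.9,-0.3,0,0,0,0, 0,-0.9,-0.3,0,0,0,0, 0,-0.9,-0.3,0,0,0,0]'|sed -n 2,6p ; done; python3 -c "
from h import *
s=bot.observe();print(s['tcp_pos'],to_tool(np.array([452.2,-139.8,23])-s['tcp_pos']))"
```

```text
tcp_pos: [611.8, 272.9, 107.5]
tcp_rot: [2.221, 2.221, 0.002]
ft_force: [0.1, 0.1, -0.5]
opening: 41.5
grasp_force: 25.0
tcp_pos: [569.0, 161.8, 111.1]
tcp_rot: [2.22, 2.222, 0.002]
ft_force: [0.1, -1.7, 0.3]
opening: 41.7
tcp_pos: [510.7, 10.9, 111.0]
tcp_rot: [2.22, 2.221, 0.001]
ft_force: [0.6, 0.2, -1.2]
opening: 41.8
tcp_pos: [454.3, -132.7, 111.0]
tcp_rot: [2.221, 2.22, 0.0]
ft_force: [0.3, -0.5, -0.3]
opening: 41.8
tcp_pos: [452.9, -138.5, 110.4]
tcp_rot: [2.221, 2.222, 0.001]
ft_force: [1.1, 0.1, -0.3]
opening: 41.9
grasp_force: 25.0
tcp_pos: [449.6, -147.9, 110.0]
tcp_rot: [-2.221, -2.222, -0.0]
ft_force: [-0.3, -0.0, -0.3]
opening: 41.6
grasp_force: 25.0
[ 449.57810301 -147.93955875  110.03956023] [0.81201264 0.26409058 8.70408006]
```

```bash
python3 -m crank '[0,0.4,0.1,1,0,0,0, 0,0.8,0.26,3,0,0,0, 0,0.8,0.26,5.5,0,0,0, 0,0.8,0.26,7.5,0,0,0, 0,0.8,0.26,8.5,0,0,0]'|sed -n 2,5p;for i in 1 2; do python3 -m crank '[0,0,0,0,0,0,0, 0,0,0,0,0,0,0, 0,0,0,0,0,0,0, 0,0,0,0,0,0,0]'|sed -n 2,6p; done
```

```text
tcp_pos: [450.1, -138.9, 21.7]
tcp_rot: [-2.218, -2.219, 0.002]
ft_force: [-1.7, 0.2, -1.3]
opening: 41.3
tcp_pos: [453.4, -140.8, 26.7]
tcp_rot: [2.22, 2.22, 0.002]
ft_force: [0.0, -0.1, -0.3]
opening: 41.3
grasp_force: 25.0
tcp_pos: [452.3, -140.4, 25.5]
tcp_rot: [2.221, 2.221, 0.0]
ft_force: [1.7, -0.2, -1.3]
opening: 41.6
grasp_force: 25.0
```

```bash
python3 -m crank '[0,0,0,0.3,0,0,0, 0,0,0,0.6,0,0,0, 0,0,0,0.9,0,0,0, 0,0,0,1.05,0,0,0, 0,0,0,1.1,0,0,0]'|sed -n 2,4p;python3 -m crank '[0,0,0,0.05,0,0,0, 0,0,0,0.1,0,0,0, 0,0,0,0.1,0,0,0, 0,0,0,0.1,0,0,0]'|sed -n 2,4p;for i in 1 2; do python3 -m crank '[0,0,0,0.05,0,0,0, 0,0,0,0.05,0,0,0, 0,0,0,0.05,0,0,0, 0,0,0,0.05,0,0,0]'|sed -n 2,4p;done
```

```text
tcp_pos: [451.6, -140.1, 13.4]
tcp_rot: [-2.221, -2.221, 0.001]
ft_force: [-0.8, 0.2, 0.0]
tcp_pos: [452.2, -140.4, 13.2]
tcp_rot: [2.221, 2.221, 0.0]
ft_force: [0.5, -0.1, -0.7]
tcp_pos: [452.2, -140.4, 13.1]
tcp_rot: [2.221, 2.221, 0.0]
ft_force: [-1.9, 1.7, 4.1]
tcp_pos: [452.3, -140.4, 13.1]
tcp_rot: [2.221, 2.222, -0.0]
ft_force: [-4.8, 2.8, 11.4]
```

Contact again at 13.1 mm. I release, rise and return to the stack.

```bash
python3 -m crank '[0.7,0,0,0,0,0,0, 0.7,0,0,0,0,0,0, 0.7,0,0,0,0,0,0, 0.7,0,0,0,0,0,0, 0.7,0,0,0,0,0,0]'|sed -n 2,5p;python3 -m crank '[0.7,0,0,-0.5,0,0,0, 0.7,0,0,-2,0,0,0, 0.7,0,0,-4.5,0,0,0, 0.7,0,0,-7,0,0,0, 0.7,0,0,-9,0,0,0]'|sed -n 2,5p
python3 -m crank '[1,3,1.2,0,0,0,0, 1,6.5,2.5,0,0,0,0, 1,10,3.8,0,0,0,0, 1,13.5,5.2,0,0,0,0, 1,17,6.5,0,0,0,0]'>/dev/null
python3 - <<'E'
from h import *
s=bot.observe();print(s['tcp_pos'],to_tool(np.array([610,271,60])-s['tcp_pos']))
a=grab("scene","d.png",0,0,10,10,2); t=grab("top","d.png",0,0,10,10,2)
f=lambda i,x,y:cv2.resize(i[y:y+50,x:x+56],None,fx=7,fy=7,interpolation=cv2.INTER_CUBIC)
cv2.imwrite("pics/c7.png",np.hstack([f(a,237,163),f(t,292,221)]))
cv2.imwrite("pics/c8.png",np.hstack([cv2.resize(t[165:215,140:205],None,fx=6,fy=6,interpolation=cv2.INTER_CUBIC)]))
E
```

```text
tcp_pos: [452.0, -140.3, 11.9]
tcp_rot: [-2.221, -2.221, 0.0]
ft_force: [-0.4, 0.0, -0.5]
opening: 64.4
tcp_pos: [452.4, -140.4, 104.1]
tcp_rot: [2.221, 2.221, 0.001]
ft_force: [-0.4, -0.1, 0.3]
opening: 65.1
[517.63150768  31.30946273 102.73754003] [23.97317573  9.22291648  4.28071847]
```

View pics/c7.png

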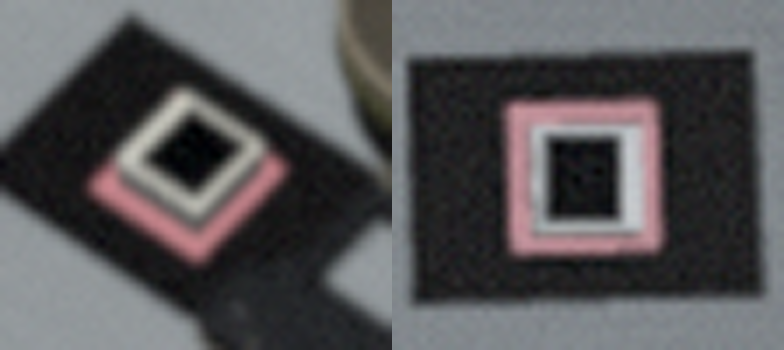

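The square module is flat and face up, well inside its pocket with pink on all sides. Next is the medium module.

```bash
python3 -m crank '[1,3.5,1.3,0,0,0,0, 1,7,2.7,0,0,0,0, 1,10.5,4,0,0,0,0, 1,14,5.4,0,0,0,0, 1,17.5,6.7,0,0,0,0]'>/dev/null; python3 -m crank '[1,3,1.2,0,0,0,0, 1,5,2,0,0,0,0, 1,6.4,2.5,0,0,0,0, 1,6.4,2.5,1.5,0,0,0, 1,6.4,2.5,3.5,0,0,0]'>/dev/null; python3 -m crank '[1,0,0,0.7,0,0,0, 1,0,0,0.7,0,0,0, 1,0,0,0.7,0,0,0, 1,0,0,0.7,0,0,0, 1,0,0,0.7,0,0,0]'>/dev/null;  python3 -m crank '[1,0,0,0,0,0,0, 1,0,0,0,0,0,0, 1,0,0,0,0,0,0, 1,0,0,0,0,0,0]' |sed -n 2,4p;  python3 -c "
from h import *
s=bot.observe();print(s['tcp_pos'],to_tool(np.array([610,271,32])-s['tcp_pos']))"
```

```text
tcp_pos: [609.2, 268.7, 60.5]
tcp_rot: [2.221, 2.221, 0.001]
ft_force: [-0.1, -1.1, -0.1]
[609.21286472 268.74959324  60.50856163] [0.22463701 0.07724276 2.85092823]
```

```bash
python3 -m crank '[1,0.1,0.05,0.8,0,0,0, 1,0.2,0.1,1.6,0,0,0, 1,0.2,0.1,2.4,0,0,0, 1,0.2,0.1,2.7,0,0,0, 1,0.2,0.1,2.8,0,0,0]' 30 |sed -n 2p; python3 -m crank '[1,0,0,0,0,0,0, 1,0,0,0,0,0,0, 1,0,0,0,0,0,0, 1,0,0,0,0,0,0]' |sed -n 2,4p;for i in 1 2; do python3 -m crank '[0,0,0,0,0,0,0, 0,0,0,0,0,0,0, 0,0,0,0,0,0,0, 0,0,0,0,0,0,0]'|sed -n 2,6p ; done
```

```text
tcp_pos: [608.8, 270.3, 30.0]
tcp_pos: [610.4, 270.8, 32.7]
tcp_rot: [2.221, 2.221, 0.001]
ft_force: [0.3, -0.1, 0.3]
tcp_pos: [610.1, 270.7, 32.2]
tcp_rot: [2.221, 2.222, 0.0]
ft_force: [-0.1, -0.2, 0.1]
opening: 71.2
grasp_force: 0.0
tcp_pos: [610.0, 270.7, 32.1]
tcp_rot: [2.221, 2.222, -0.0]
ft_force: [-0.1, -0.6, 0.3]
opening: 51.5
grasp_force: 29.7
```

```bash
python3 -m crank '[0,0,0,-0.3,0,0,0, 0,0,0,-1.2,0,0,0, 0,0,0,-2.5,0,0,0, 0,0,0,-4.2,0,0,0, 0,0,0,-6,0,0,0]'|sed -n 2,6p; python3 -m crank '[0,-1,0.1,-0.8,0,0,0, 0,-3,0.3,-1,0,0,0, 0,-5.5,0.6,-1,0,0,0, 0,-8,0.9,-1,0,0,0, 0,-11,1.2,-1,0,0,0]'|sed -n 2,5p; python3 -m crank '[0,-3,0.3,0,0,0,0, 0,-6,0.7,0,0,0,0, 0,-9,1,0,0,0,0, 0,-12,1.3,0,0,0,0, 0,-14.5,1.7,0,0,0,0]'|sed -n 2,5p;python3 -m crank '[0,-2,0.25,0,0,0,-1, 0,-3.2,0.4,0,0,0,-2, 0,-3.7,0.4,0,0,0,-3, 0,-3.7,0.4,0,0,0,-4, 0,-3.7,0.4,0,0,0,-4]'|sed -n 2,5p;for i in 1 2; do python3 -m crank '[0,0,0,0,0,0,0, 0,0,0,0,0,0,0, 0,0,0,0,0,0,0]'|sed -n 2,6p ; done; python3 -c "
from h import *
s=bot.observe();print(s['tcp_pos'],to_tool(np.array([643.4,-21.3,24])-s['tcp_pos']),Ro.from_rotvec(s['tcp_rot']).as_matrix()[:,1])"
```

```text
tcp_pos: [609.9, 270.7, 93.6]
tcp_rot: [-2.221, -2.221, 0.0]
ft_force: [-0.2, 0.2, 0.4]
opening: 51.8
grasp_force: 29.7
tcp_pos: [622.3, 159.8, 103.2]
tcp_rot: [2.22, 2.222, 0.002]
ft_force: [-0.5, 0.8, -1.3]
opening: 52.2
tcp_pos: [639.1, 12.8, 103.1]
tcp_rot: [2.221, 2.22, 0.0]
ft_force: [-0.1, -0.5, -1.2]
opening: 52.1
tcp_pos: [643.1, -22.1, 102.7]
tcp_rot: [2.142, 2.297, 0.001]
ft_force: [0.8, -0.7, -0.3]
opening: 51.8
tcp_pos: [643.0, -20.6, 102.2]
tcp_rot: [2.142, 2.298, 0.0]
ft_force: [0.1, 0.5, -1.2]
opening: 51.8
grasp_force: 29.7
tcp_pos: [643.1, -21.0, 102.1]
tcp_rot: [2.142, 2.298, 0.0]
ft_force: [-0.6, 0.4, -0.9]
opening: 51.5
grasp_force: 29.7
[643.05667308 -21.00164006 102.14865044] [-0.03215896  0.03204208  7.81486556] [9.97532235e-01 7.02099753e-02 1.42165941e-05]
```

```bash
python3 -m crank '[0,0,0,1,0,0,0, 0,0,0,3,0,0,0, 0,0,0,5.2,0,0,0, 0,0,0,7,0,0,0, 0,0,0,7.7,0,0,0]'|sed -n 2p;for i in 1 2; do python3 -m crank '[0,0,0,0,0,0,0, 0,0,0,0,0,0,0, 0,0,0,0,0,0,0, 0,0,0,0,0,0,0]'|sed -n 2,6p; done
```

```text
tcp_pos: [640.4, -21.0, 20.8]
tcp_pos: [644.4, -21.5, 26.9]
tcp_rot: [2.141, 2.296, 0.003]
ft_force: [0.1, -0.2, -0.9]
opening: 52.0
grasp_force: 29.7
tcp_pos: [643.3, -21.3, 25.5]
tcp_rot: [2.142, 2.297, 0.0]
ft_force: [-0.0, 0.2, -0.9]
opening: 51.6
grasp_force: 29.7
```

```bash
python3 -m crank '[0,0,0,0.3,0,0,0, 0,0,0,0.6,0,0,0, 0,0,0,0.9,0,0,0, 0,0,0,1.05,0,0,0, 0,0,0,1.1,0,0,0]'|sed -n 2,4p;python3 -m crank '[0,0,0,0.05,0,0,0, 0,0,0,0.1,0,0,0, 0,0,0,0.1,0,0,0, 0,0,0,0.1,0,0,0]'|sed -n 2,4p;for i in 1 2; do python3 -m crank '[0,0,0,0.05,0,0,0, 0,0,0,0.05,0,0,0, 0,0,0,0.05,0,0,0, 0,0,0,0.05,0,0,0]'|sed -n 2,4p;done
```

```text
tcp_pos: [642.5, -21.3, 13.3]
tcp_rot: [-2.142, -2.297, 0.001]
ft_force: [1.2, -1.4, -0.9]
tcp_pos: [643.2, -21.3, 13.3]
tcp_rot: [2.142, 2.298, 0.0]
ft_force: [-0.3, -0.1, -0.6]
tcp_pos: [643.3, -21.3, 13.1]
tcp_rot: [2.142, 2.297, 0.0]
ft_force: [-1.3, -0.3, 3.6]
tcp_pos: [643.3, -21.3, 13.1]
tcp_rot: [2.142, 2.298, 0.0]
ft_force: [-4.8, 0.5, 8.7]
```

Contact. I release, rise while turning back 4°, and return.

```bash
python3 -m crank '[0.8,0,0,0,0,0,0, 0.8,0,0,0,0,0,0, 0.8,0,0,0,0,0,0, 0.8,0,0,0,0,0,0, 0.8,0,0,0,0,0,0]'|sed -n 2,5p;python3 -m crank '[0.8,0,0,-0.5,0,0,0, 0.8,0,0,-2,0,0,0, 0.8,0,0,-4.5,0,0,0, 0.8,0,0,-6.5,0,0,2, 0.8,0,0,-8,0,0,4]'|sed -n 2,5p
python3 -m crank '[1,3,-0.3,0,0,0,0, 1,6.5,-0.7,0,0,0,0, 1,10,-1,0,0,0,0, 1,13.5,-1.4,0,0,0,0, 1,17,-1.8,0,0,0,0]'>/dev/null
python3 - <<'E'
from h import *
s=bot.observe();print(s['tcp_pos'],to_tool(np.array([612.3,271,45])-s['tcp_pos']))
a=grab("scene","d.png",0,0,10,10,2); t=grab("top","d.png",0,0,10,10,2)
f=lambda i,x,y,w,h:cv2.resize(i[y:y+h,x:x+w],None,fx=6,fy=6,interpolation=cv2.INTER_CUBIC)
cv2.imwrite("pics/c9.png",np.hstack([f(a,215,233,65,55),f(t,245,155,60,55)]))
E
```

```text
tcp_pos: [642.9, -21.3, 11.8]
tcp_rot: [-2.142, -2.298, 0.0]
ft_force: [-0.8, 1.2, 0.4]
opening: 73.9
tcp_pos: [644.4, -21.5, 96.1]
tcp_rot: [2.221, 2.218, 0.003]
ft_force: [0.5, -0.0, -0.9]
opening: 74.5
[625.29735327 150.18811155  94.07414479] [12.07903212 -1.31386022  4.90896192]
```

View pics/c9.png

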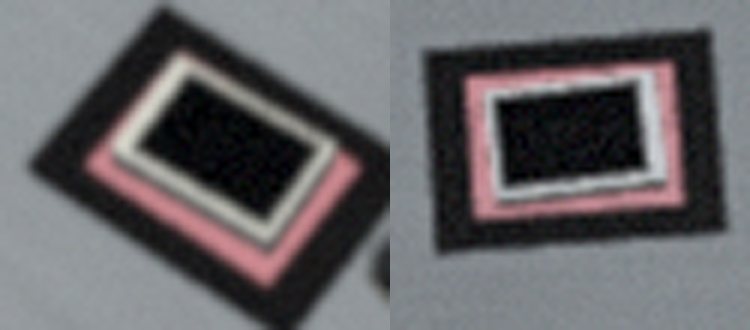

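The medium module is flat and face up, in its pocket with pink all round. Now the wide module.

```bash
python3 -m crank '[1,3.5,-0.4,0,0,0,0, 1,7,-0.8,0,0,0,0, 1,10,-1.1,0,0,0,0, 1,11.7,-1.3,0,0,0,0, 1,11.8,-1.3,0,0,0,0]'>/dev/null; python3 -m crank '[1,0,0,1.5,0,0,0, 1,0,0,3.5,0,0,0, 1,0,0,4.7,0,0,0, 1,0,0,4.9,0,0,0, 1,0,0,4.9,0,0,0]'>/dev/null; for i in 1 2; do python3 -m crank '[1,0,0,0,0,0,0, 1,0,0,0,0,0,0, 1,0,0,0,0,0,0, 1,0,0,0,0,0,0]' |sed -n 2,4p; done;  python3 -c "
from h import *
s=bot.observe();print(s['tcp_pos'],to_tool(np.array([612.3,271,14])-s['tcp_pos']))"
```

```text
tcp_pos: [612.8, 266.8, 44.3]
tcp_rot: [2.221, 2.221, 0.002]
ft_force: [0.9, 0.9, 1.4]
tcp_pos: [612.0, 266.7, 43.2]
tcp_rot: [2.221, 2.222, 0.0]
ft_force: [-0.1, -0.4, -0.4]
[611.99062063 266.73812154  43.18124383] [0.42626326 0.03093733 2.91811337]
```

```bash
python3 -m crank '[1,0.2,0,0.7,0,0,0, 1,0.4,0,1.4,0,0,0, 1,0.4,0,2.1,0,0,0, 1,0.4,0,2.6,0,0,0, 1,0.4,0,2.9,0,0,0]' 35 |sed -n 2,4p; python3 -m crank '[1,0,0,0,0,0,0, 1,0,0,0,0,0,0, 1,0,0,0,0,0,0, 1,0,0,0,0,0,0, 1,0,0,0,0,0,0]' |sed -n 2,4p;python3 -m crank '[0,0,0,0,0,0,0, 0,0,0,0,0,0,0, 0,0,0,0,0,0,0, 0,0,0,0,0,0,0, 0,0,0,0,0,0,0]'|sed -n 2,6p;python3 -m crank '[0,0,0,0,0,0,0, 0,0,0,0,0,0,0]'|sed -n 2,6p
```

```text
tcp_pos: [611.0, 270.4, 12.2]
tcp_rot: [-2.22, -2.221, 0.003]
ft_force: [0.1, -0.4, -0.4]
tcp_pos: [612.4, 270.8, 14.7]
tcp_rot: [2.221, 2.221, 0.001]
ft_force: [-0.1, 0.0, 0.0]
tcp_pos: [612.1, 270.7, 14.2]
tcp_rot: [2.221, 2.221, 0.0]
ft_force: [1.7, -0.2, -1.2]
opening: 64.4
grasp_force: 0.4
tcp_pos: [612.1, 270.7, 14.2]
tcp_rot: [2.221, 2.222, 0.0]
ft_force: [-0.0, 0.2, 0.7]
opening: 64.0
grasp_force: 35.0
```

```bash
python3 -m crank '[0,0,0,-0.3,0,0,0, 0,0,0,-1.2,0,0,0, 0,0,0,-2.7,0,0,0, 0,0,0,-4.7,0,0,0, 0,0,0,-6.5,0,0,0]'|sed -n 2,6p; python3 -m crank '[0,-0.5,-0.8,-0.5,0,0,0, 0,-1.5,-2.2,-0.5,0,0,0, 0,-3,-4.4,-0.5,0,0,0, 0,-4.6,-6.7,-0.5,0,0,0, 0,-6.2,-9,-0.5,0,0,0]'|sed -n 2,5p; python3 -m crank '[0,-1.6,-2.3,0,0,0,1, 0,-3,-4.4,0,0,0,2, 0,-4.2,-6.2,0,0,0,2.8, 0,-5,-7.3,0,0,0,2.8, 0,-5.05,-7.4,0,0,0,2.8]'|sed -n 2,5p;for i in 1 2; do python3 -m crank '[0,0,0,0,0,0,0, 0,0,0,0,0,0,0, 0,0,0,0,0,0,0, 0,0,0,0,0,0,0]'|sed -n 2,6p ; done; python3 -c "
from h import *
s=bot.observe();print(s['tcp_pos'],to_tool(np.array([448.3,158.2,24])-s['tcp_pos']),Ro.from_rotvec(s['tcp_rot']).as_matrix()[:,1])"
```

```text
tcp_pos: [612.1, 270.7, 81.2]
tcp_rot: [2.221, 2.221, 0.0]
ft_force: [-0.5, -0.5, -1.4]
opening: 63.7
grasp_force: 35.0
tcp_pos: [521.6, 208.3, 85.7]
tcp_rot: [2.22, 2.221, 0.002]
ft_force: [-0.1, 0.1, -2.5]
opening: 63.6
tcp_pos: [446.7, 157.2, 85.2]
tcp_rot: [2.275, 2.166, 0.0]
ft_force: [-1.0, -0.9, -1.2]
opening: 63.6
tcp_pos: [448.8, 158.6, 84.5]
tcp_rot: [2.274, 2.167, 0.001]
ft_force: [-0.1, -0.5, -2.3]
opening: 63.7
grasp_force: 35.0
tcp_pos: [448.0, 158.2, 84.0]
tcp_rot: [-2.275, -2.167, 0.0]
ft_force: [-0.4, -0.3, -3.1]
opening: 63.7
grasp_force: 35.0
[448.04587392 158.22892367  83.98695798] [-1.02810148e-03  2.72285818e-02  5.99868844e+00] [ 9.98817526e-01 -4.86155115e-02 -2.84296747e-04]
```

```bash
python3 -m crank '[0,0,0,0.8,0,0,0, 0,0,0,2.2,0,0,0, 0,0,0,3.8,0,0,0, 0,0,0,5.2,0,0,0, 0,0,0,5.8,0,0,0]'|sed -n 2p;for i in 1 2; do python3 -m crank '[0,0,0,0,0,0,0, 0,0,0,0,0,0,0, 0,0,0,0,0,0,0, 0,0,0,0,0,0,0]'|sed -n 2,6p; done
```

```text
tcp_pos: [446.3, 157.7, 23.5]
tcp_pos: [449.0, 158.4, 27.2]
tcp_rot: [2.274, 2.166, 0.003]
ft_force: [-0.1, 1.1, -1.6]
opening: 63.7
grasp_force: 35.0
tcp_pos: [448.2, 158.2, 26.4]
tcp_rot: [2.275, 2.166, 0.001]
ft_force: [0.2, 0.0, -2.6]
opening: 63.6
grasp_force: 35.0
```

```bash
python3 -m crank '[0,0,0,0.3,0,0,0, 0,0,0,0.6,0,0,0, 0,0,0,0.9,0,0,0, 0,0,0,1.1,0,0,0, 0,0,0,1.2,0,0,0]'|sed -n 2,4p;python3 -m crank '[0,0,0,0.05,0,0,0, 0,0,0,0.1,0,0,0, 0,0,0,0.1,0,0,0, 0,0,0,0.1,0,0,0]'|sed -n 2,4p;for i in 1 2; do python3 -m crank '[0,0,0,0.05,0,0,0, 0,0,0,0.05,0,0,0, 0,0,0,0.05,0,0,0, 0,0,0,0.05,0,0,0]'|sed -n 2,4p;done
```

```text
tcp_pos: [447.5, 158.1, 13.4]
tcp_rot: [-2.275, -2.166, 0.001]
ft_force: [-1.0, 0.1, -2.6]
tcp_pos: [448.2, 158.2, 13.2]
tcp_rot: [2.275, 2.167, 0.0]
ft_force: [0.2, -0.5, -2.3]
tcp_pos: [448.2, 158.2, 13.1]
tcp_rot: [2.275, 2.167, 0.0]
ft_force: [-2.8, -1.6, 5.8]
tcp_pos: [448.3, 158.2, 13.1]
tcp_rot: [2.275, 2.167, 0.0]
ft_force: [-6.3, -1.9, 11.8]
```

Contact. I release, rise and move away towards the stack side for a final look.

```bash
python3 -m crank '[0.93,0,0,0,0,0,0, 0.93,0,0,0,0,0,0, 0.93,0,0,0,0,0,0, 0.93,0,0,0,0,0,0, 0.93,0,0,0,0,0,0]'|sed -n 2,6p;python3 -m crank '[0.93,0,0,-0.5,0,0,0, 0.93,0,0,-2,0,0,0, 0.93,0,0,-5,0,0,0, 0.93,0,0,-8,0,0,0, 0.93,0,0,-12,0,0,0]'|sed -n 2,5p
python3 -m crank '[1,3.5,0,0,0,0,0, 1,7,0,0,0,0,0, 1,10.5,0,0,0,0,0, 1,14,0,0,0,0,0, 1,17.5,0,0,0,0,0]'>/dev/null; python3 -m crank '[1,3,0,0,0,0,0, 1,6,0,0,0,0,0, 1,8,0,0,0,0,0, 1,8,0,0,0,0,0, 1,8,0,0,0,0,0]';python3 -m crank '[1,0,0,0,0,0,0, 1,0,0,0,0,0,0, 1,0,0,0,0,0,0]'>/dev/null
python3 - <<'E'
from h import *
a=grab("scene","d.png",0,0,10,10,2); t=grab("top","d.png",0,0,10,10,2)
f=lambda i,x,y,w,h:cv2.resize(i[y:y+h,x:x+w],None,fx=2.4,fy=2.4,interpolation=cv2.INTER_CUBIC)
cv2.imwrite("pics/c10.png",np.vstack([f(a,100,150,330,125),f(t,100,155,330,120)]))
E
```

```text
tcp_pos: [448.0, 158.1, 12.0]
tcp_rot: [2.275, 2.167, -0.0]
ft_force: [-0.2, 0.1, 0.5]
opening: 85.7
grasp_force: 0.0
tcp_pos: [446.2, 157.7, 131.5]
tcp_rot: [-2.273, -2.165, 0.006]
ft_force: [1.9, -1.3, -0.3]
opening: 86.3
clock: 39.8
tcp_pos: [460.1, 413.5, 132.0]
tcp_rot: [2.273, 2.169, -0.001]
ft_force: [0.3, -1.5, 0.0]
opening: 92.9
grasp_force: 0.0
```

View pics/c10.png

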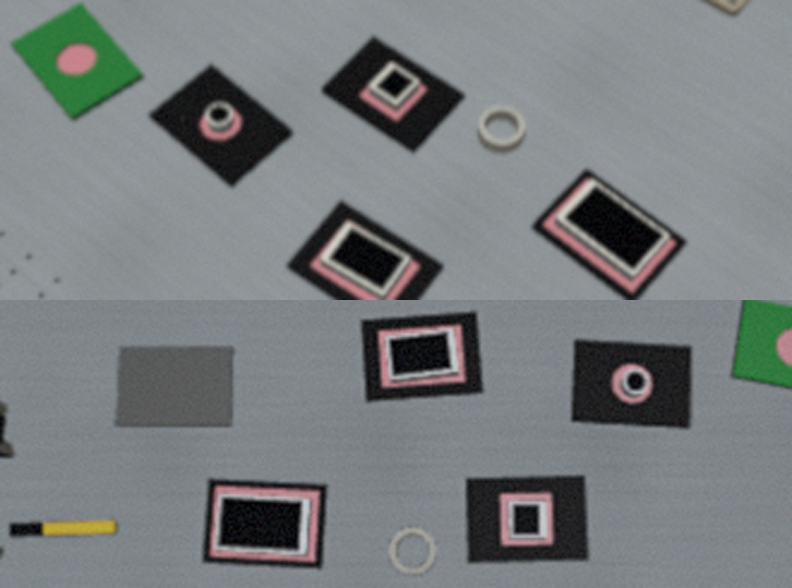

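All four modules lie flat and face up inside their pockets, with pink visible around each. The carrier is empty and the tape and marker are where they started, so I hand in.

```bash
python3 -c "
from plant import bot
print(bot.hand_in())"
```

```text
the job is handed in; nothing more can be done
None
```

The job is handed in: all four modules went top-down, each lying flat and face up in its matching pocket and released there, with the tape and marker untouched, after about 40 s of the 112 s allowed.

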